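# Snap the magnifier lens home

## Robot

A 7-joint arm with a two-finger parallel gripper is mounted at the origin on the work surface. World frame = base frame: x ahead of the robot, y to its left, z up, the work surface at z = 0. Lengths are in m, angles in rad, forces in N, time in s.
With the tool pointing down it reaches from about 0.4 to 0.85 m from the base axis. Payload 10.4 kg.
Tool frame: the origin (TCP) lies midway between the tips of the shut fingers; the grasp point (between the pads) lies arm.hold_point_z behind it (arm.hold_point_z is the distance from the TCP to the grasp point, in m); y points along the fingers, x is the direction in which the jaws open and shut, and the axes are right-handed (so a half turn about y gives the same grasp; the last joint's range is limited). The gripper opens to 87 mm and grips with 3 to 60 N. Pads are 19 mm wide; open, the fingers measure 117 mm over their backs; the gripper's body (75 mm by 190 mm) begins 51 mm behind the grasp point.
Start: joints at [1.241, 0.332, -0.065, 1.46, 0.022, 1.35, -0.088], TCP at [0.189, -0.596, 0.223] pointing down, gripper open.
Joint ranges: [-2.6, 2.6], [-0.5, 2.12], [-1.47, 1.34], [0.16, 2.42], [-1.27, 4.41], [0.06, 2.06], [-2.6, 2.6]. Speed limits (rad/s): [2.22, 2.22, 2.79, 2.79, 3.14, 3.14, 3.14].

## Interface

Orientations are given as [roll, pitch, yaw] about the fixed x, y, z axes, in that order (R = Rz(yaw) Ry(pitch) Rx(roll)).
In Python, from cell import arm, cams gives the robot as it stands. The module is installed in compiled form; this text tells all that it offers.
- The arm moves only by the tool move_arm, never from a script. Its argument "deltas" is one flat list of numbers, 6 for each row, row after row: the shift along the tool's x, y, z in mm, then the turn, a rotation vector about the tool's x, y, z in degrees. In form: [tx, ty, tz, wx, wy, wz, tx, ty, tz, wx, wy, wz, ...]. A call has 1 to 8 rows; each row shifts and turns the pose as measured when the row begins, along the tool's axes as they then stand; what a row does not reach is not made up. A row lasts 1/12 s, in which the tool goes at most 41.7 mm and 7.16 degrees, less where a joint would pass 70% of its speed; a pose out of reach is approached as far as the arm can. A call with a gripper value outside its range is refused whole. "claw" is the opening, from -1 (shut) to 1 (fully open), set as the call begins (left out, the last holds). The fingers move at their own pace and stop on an object; the grip force is fixed at half the most. Time passes only in rows, so rows that do not move let the fingers close. It gives the time, the measured TCP pose, the force and the opening at its end, in the units of the state.
- arm.sense(): the state, without advancing time (a new reading comes with each control period).
- cams.capture(name): name is "scene" or "top"; returns (picture, depth): 384x512x3 uint8, red, green, blue; 384x512 float32, m along the optical axis (not along the pixel's ray), 0 where there is no reading.
- cams.camera_model(name): a dict with "intrinsics" (3x3 intrinsics, pixels), "rvec" (rotation vector, rad) and "tvec" (3), from world to camera coordinates, as OpenCV has them. Camera axes: x right, y down, z forward; pixel columns grow to the right and rows downward; lengths in m; the calibration is good to about 2 mm. A picture is of the moment at which its call begins. camera_model takes no time and is no camera call.
- arm.finish_job(): hands the job in, once; it reports no verdict.
The state is a dict: "time": time; "joint_pos": joint angles; "dq": joint speeds; "joint_efforts": joint torques, N m; "tcp_pos": TCP position; "eef_rot": TCP orientation; "wrist_force": force on the tool from outside, world axes, zero at the start; "moment": the same for the moment, N m; "grip_width": finger opening in m.
Only numpy, scipy, OpenCV 4.12 (cv2) and the standard library are available. Lean on these libraries where they do the work, as an engineer would, in place of code of your own. Each camera call takes 0.05 s, during which the arm holds its last target.

## Task

Two white magnifier lamp heads lie on the salon desk; on one of them the black lens retainer still stands proud of its recess, showing the yellow line round its side. Pick up the orange-handled pusher, hold it upright and press the middle of that lens straight down with its rubber foot, not with the gripper, until it snaps fully home. Then stand the pusher upright on the bare desk again and let go, leaving the amber dropper bottle standing where it is.

Things in the scene. Friction and masses are not known exactly. Their poses are not given: they have to be found in the camera images.
- lamp: The lamp head to finish, fixed to the desk: white housing 130 mm across, 40 mm high on a black mat, arm stub along +x for 210 mm, lower. In its middle a flat black lens retainer 86 mm across with pale-blue lens: top 55 mm above the desk while proud, 43 mm home; all else stays lower than 43. Origin: lens axis at desk level, z up. The like head nearby (not listed) already has its lens home.
- lens (a joint): How far that lens has been pressed straight down: 0 = proud, 0.012 m = home on its stop. It resists with up to about 8 N in the first half of the stroke; past half-way (6 mm) it snaps home by itself and stays; let go sooner it springs back up.
- pusher_mid (a point): The pusher, standing upright: round foot 60 mm across, 16 mm high (black rubber, aluminium above), thin neck, orange cylindrical handle 28 mm in diameter from 28 to 105 mm above the underside; about 0.2 kg. The point is on its axis, half-way up, 52.5 mm above the underside; z runs up the handle.
- dropper_mid (a point): A loose amber glass dropper bottle with a white label and black dropper cap, 32 mm in diameter, 78 mm high, standing on the desk; a bystander, to be left standing. The point is on its axis, 39 mm above its underside.
Things that resemble listed ones, but are neither listed nor needed, are in the scene too. Leave any turquoise look-alike of the part that bears pusher_mid alone. Of the things that look like the part that bears dropper_mid, the smaller one is meant.

How it is judged:
On the way:
1. the held pusher, upright within about 14 degrees and within 25 mm of the lens axis, presses on the proud lens (contact force between pusher and lamp above 3 N and contact force between the fingers and pusher above 1 N and horizontal distance between pusher_mid and lamp below 0.025 m and angle between pusher_mid's own z axis and vertical below 0.25 rad and value of joint lens above 0.0005 m), for 0.05 s.
At the end, for the whole second after the job is handed in: The lens is home (pressed 10.5 mm or more of 12), the pusher stands upright on the desk itself (point 48 to 57 mm high, leaning less than 6 degrees), released and at rest, and the dropper bottle stands upright (value of joint lens above 0.0105 m and height (world z) of pusher_mid between 0.048 and 0.057 m and angle between pusher_mid's own z axis and vertical below 0.1 rad and linear speed of pusher below 0.02 m/s and angle between dropper_mid's own z axis and vertical below 0.15 rad); the robot touches nothing.
It fails at once if the gripper or arm presses on the lamp head or its lens (over 2 N) (contact force between any of the fingers, the arm and lamp above 2 N).
It fails at once if the dropper bottle is moved by more than 30 mm or tipped over (distance of dropper_mid from where it was at the start of the episode above 0.03 m or angle between dropper_mid's own z axis and vertical above 0.5 rad).
It also fails if it takes over 48 s, if anything falls off the work surface, if the arm or the gripper's body presses on something with over 40 N, if the wrist force passes 120 N, or if a joint passes its speed limit or range.

## Working session

There is one attempt and no reset: what is moved stays moved. The work goes in short steps, Python scripts to look and compute and a tool call to move; the robot and the scene stay as the last step left them, time stands still between calls to the robot, and variables do not carry over. Pictures are saved under pics/ and viewed, and the job is handed in when it is done.

Besides the shell and the picture viewer there is one more tool, called as name(argument=value, ...), one argument or row to a line, values as JSON. move_arm: Moves the arm, as the interface text tells. Its arguments: {"type":"object","properties":{"deltas":{"type":"array"},"claw":{"type":"number"}},"required":["deltas"]}

```bash
mkdir -p pics
cat > h.py <<'E'
import numpy as np, cv2
from cell import arm, cams
def cap(n,tag):
    p,d=cams.capture(n); cv2.imwrite(f'pics/{tag}.png',p[:,:,::-1]); np.save(f'pics/{tag}.npy',d); return p,d
def world(n,d,u,v,dd=None):
    m=cams.camera_model(n);K=np.array(m['intrinsics']);R=cv2.Rodrigues(np.array(m['rvec'],float))[0];t=np.array(m['tvec'],float).ravel()
    z=d[int(v),int(u)] if dd is None else dd
    return R.T@(z*np.linalg.inv(K)@[u,v,1]-t)
E
python3 - <<'E'
from h import *
s=arm.sense();print(s, arm.hold_point_z)
cap('scene','s0');cap('top','t0')
E
```

```text
{'time': 0.0, 'joint_pos': array([ 1.24141204,  0.33289073, -0.06468979,  1.46093085,  0.02160217,
        1.34989537, -0.08849233]), 'dq': array([-4.11213004e-04,  4.27140534e-05,  4.98165997e-04, -8.06977711e-04,
       -4.96368598e-04,  1.39141575e-03, -1.98216292e-03]), 'joint_efforts': array([ 3.31983447e-04, -6.23247170e+01,  2.49431364e-02, -3.89899564e+01,
       -6.12637843e-02,  3.96324706e-02,  1.83452453e-04]), 'tcp_pos': array([ 0.1886192 , -0.59545772,  0.22174713]), 'eef_rot': array([-1.57086718e+00,  1.42703770e-03, -1.26399283e+00]), 'wrist_force': array([-0.61488806, -0.19781463, -0.64599185]), 'moment': array([-0.00751348,  0.02655721,  0.03250986]), 'grip_width': 0.08741114561233453} 0.0187
```

View pics/s0.png

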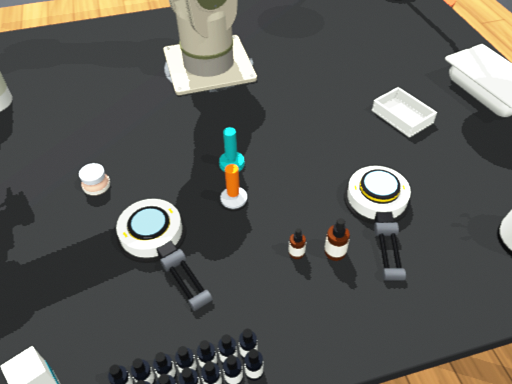

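View pics/t0.png

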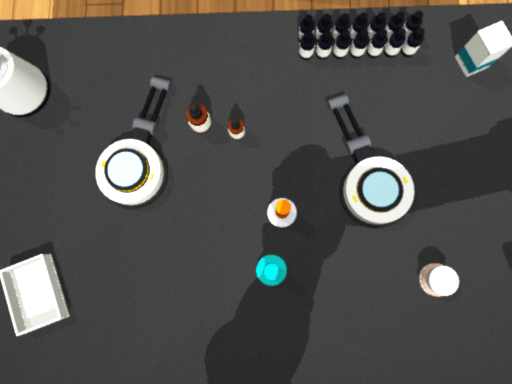

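Run:
```python
import cv2,numpy as np
a=cv2.imread('pics/s0.png')
c1=cv2.resize(a[150:240,330:430],None,fx=4,fy=4,interpolation=2);c2=cv2.resize(a[185:275,100:200],None,fx=4,fy=4,interpolation=2)
cv2.imwrite('pics/c1.png',np.hstack([c1,c2]))
c1=cv2.resize(a[120:215,200:270],None,fx=4,fy=4,interpolation=2);c2=cv2.resize(a[210:305,270:370],None,fx=4,fy=4,interpolation=2)
cv2.imwrite('pics/c2.png',np.hstack([c1,c2]))
a=cv2.imread('pics/t0.png')
cv2.imwrite('pics/c3.png',cv2.resize(a[90:290,90:310],None,fx=3,fy=3,interpolation=2)[:600,:660])
from h import *
for n,tag,pts in [('scene','s0',[(380,185),(148,222),(232,168),(230,131),(298,235),(339,226),(234,203)]),('top','t0',[(127,169),(380,188),(283,207),(284,206),(271,270),(236,125),(197,112),(60,250),(200,250)])]:
    d=np.load(f'pics/{tag}.npy')
    m=cams.camera_model(n);R=cv2.Rodrigues(np.array(m['rvec'],float))[0];print(n,-R.T@np.array(m['tvec']).ravel())
    for p in pts: print(n,p,world(n,d,*p).round(4))
```

```text
scene [ 1.216704   -0.18370105  0.83700678]
scene (380, 185) [0.6146 0.2476 0.053 ]
scene (148, 222) [ 0.5662 -0.243   0.0438]
scene (232, 168) [ 0.5232 -0.0526  0.1034]
scene (230, 131) [ 0.4117 -0.0297  0.1038]
scene (298, 235) [0.6981 0.0336 0.0658]
scene (339, 226) [0.7209 0.1055 0.0967]
scene (234, 203) [ 0.5422 -0.0577  0.0134]
top [ 0.43463335 -0.02804966  0.84298763]
top (127, 169) [0.6094 0.2456 0.0541]
top (380, 188) [ 0.5653 -0.2426  0.0459]
top (283, 207) [ 0.5243 -0.055   0.1044]
top (284, 206) [ 0.5262 -0.0568  0.1039]
top (271, 270) [ 0.4149 -0.0319  0.1032]
top (236, 125) [0.6909 0.0311 0.0636]
top (197, 112) [0.7121 0.1044 0.0831]
top (60, 250) [ 0.4554  0.3966 -0.002 ]
top (200, 250) [ 0.4526  0.1094 -0.0015]
```

View pics/c1.png

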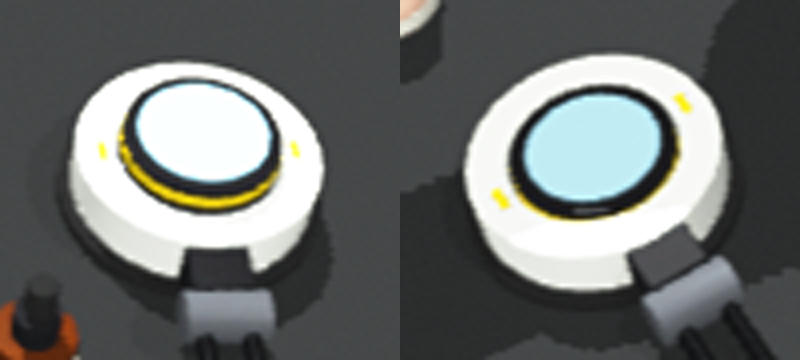

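View pics/c2.png

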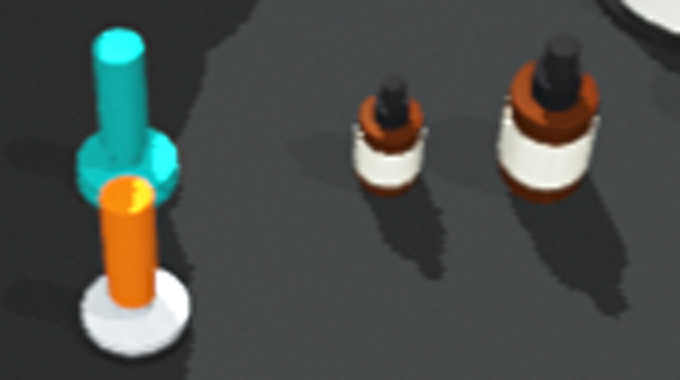

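View pics/c3.png

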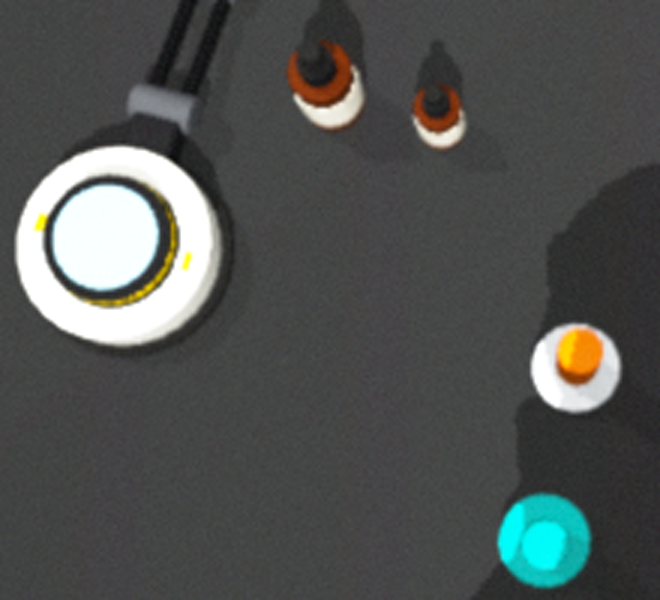

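The proud lamp is at scene (380,190) / top (127,169): it shows the yellow line round its side and reads 54 mm at the lens, while the one at top (380,188) reads 44 mm. The orange pusher is at top (283,207) with its turquoise look-alike at (271,270). The smaller of the two bottles is the dropper, at top (236,127).

```bash
cat >> h.py <<'E'
def cloud(n,d):
    m=cams.camera_model(n);K=np.array(m['intrinsics']);R=cv2.Rodrigues(np.array(m['rvec'],float))[0];t=np.array(m['tvec'],float).ravel()
    v,u=np.mgrid[0:384,0:512]; P=np.stack([u,v,np.ones_like(u)],-1).reshape(-1,3)@np.linalg.inv(K).T*d.reshape(-1,1)
    P=(P-t)@R; P[d.reshape(-1)==0]=9
    return P
def reg(P,c,r,z0,z1):
    k=(np.hypot(P[:,0]-c[0],P[:,1]-c[1])<r)&(P[:,2]>z0)&(P[:,2]<z1); Q=P[k]
    c2,rr=cv2.minEnclosingCircle(Q[:,:2].astype(np.float32)) if len(Q) else (0,0)
    return len(Q),Q.mean(0).round(4),Q.min(0).round(4),Q.max(0).round(4),np.round(c2,4),round(rr,4)
E
python3 - <<'E'
from h import *
for n,t in [('top','t0'),('scene','s0')]:
    P=cloud(n,np.load(f'pics/{t}.npy'))
    print(n);print('lens',*reg(P,(.612,.246),.06,.0485,.065));print('hous',*reg(P,(.612,.246),.09,.036,.0465))
    print('handle',*reg(P,(.525,-.056),.03,.098,.12));print('foot',*reg(P,(.53,-.056),.05,.008,.022))
    print('drop',*reg(P,(.695,.032),.025,.02,.1))
    print('teal',*reg(P,(.413,-.031),.03,.098,.12))
    print('desk',*reg(P,(.5,.05),.03,-.1,.12))
E
```

```text
top
lens 1487 [0.6099 0.2494 0.0547] [0.5683 0.2068 0.0487] [0.6526 0.2915 0.0589] [0.6104 0.2501] 0.0434
hous 1747 [0.6132 0.2454 0.0394] [0.5464 0.1863 0.036 ] [0.7003 0.3146 0.0465] [0.6234 0.2471] 0.0776
handle 191 [ 0.5255 -0.0547  0.1045] [ 0.5122 -0.0675  0.0998] [ 0.5389 -0.0409  0.1076] [ 0.5256 -0.0546] 0.0138
foot 424 [ 0.5211 -0.053   0.0155] [ 0.4961 -0.0842  0.0081] [ 0.5536 -0.0263  0.0201] [ 0.5257 -0.0547] 0.0297
drop 257 [0.6908 0.033  0.0506] [0.6795 0.0181 0.02  ] [0.7107 0.0494 0.0797] [0.6957 0.0343] 0.0164
teal 199 [ 0.4138 -0.0319  0.1047] [ 0.4013 -0.044   0.0991] [ 0.4268 -0.0197  0.1087] [ 0.4136 -0.0318] 0.0138
desk 692 [ 5.e-01  5.e-02 -3.e-04] [ 0.4717  0.0204 -0.0045] [0.5287 0.0796 0.0059] [0.5  0.05] 0.0301
scene
lens 1008 [0.6135 0.2489 0.0548] [0.5671 0.2072 0.0485] [0.6544 0.2934 0.0592] [0.6104 0.2512] 0.0446
hous 1179 [0.6281 0.2423 0.0396] [0.5446 0.1846 0.0361] [0.7015 0.3156 0.0463] [0.623  0.2481] 0.079
handle 126 [ 0.5272 -0.0544  0.1039] [ 0.5119 -0.0679  0.0981] [ 0.5403 -0.0405  0.1074] [ 0.5263 -0.0534] 0.015
foot 348 [ 0.5337 -0.0557  0.0152] [ 0.5003 -0.0829  0.0081] [ 0.5551 -0.0251  0.021 ] [ 0.5258 -0.054 ] 0.0303
drop 326 [0.7021 0.032  0.0481] [0.6799 0.0183 0.0201] [0.7124 0.0502 0.0787] [0.6959 0.0338] 0.0171
teal 98 [ 0.4153 -0.032   0.104 ] [ 0.4003 -0.0449  0.0986] [ 0.4269 -0.019   0.1077] [ 0.4139 -0.0313] 0.0144
desk 393 [0.5006 0.0499 0.    ] [ 0.4709  0.0212 -0.0042] [0.53   0.0792 0.0048] [0.4999 0.0502] 0.0301
```

```bash
cat >> h.py <<'E'
from scipy.spatial.transform import Rotation as Ro
def plan(target,yaw,n,tilt=True):
    s=arm.sense();p=np.array(s['tcp_pos']);R=Ro.from_euler('xyz',s['eef_rot'])
    print('t',round(s['time'],2),'pos',p.round(4),'rot',np.round(s['eef_rot'],4),'F',np.round(s['wrist_force'],2),'w',round(s['grip_width'],4))
    Rt=Ro.from_euler('xyz',[-np.pi/2,0,yaw]); dp=(np.array(target)-p)/n; dr=(R.inv()*Rt).as_rotvec(degrees=True)/n
    for i in range(n):
        Ri=R*Ro.from_rotvec(dr*i,degrees=True)
        print([float(x) for x in np.r_[(Ri.inv().apply(dp)*1e3).round(1),dr.round(2)]])
E
python3 - <<'E'
from h import *
plan([.526,-.0545,.222],-.103,16)
E
```

```text
t 0.1 pos [ 0.1886 -0.5955  0.2219] rot [-1.5709e+00  1.2000e-03 -1.2640e+00] F [ 0.99  0.23 -0.61] w 0.087
[-25.9, 0.0, 30.3, -0.0, -4.16, -0.0]
[-23.6, 0.0, 32.1, -0.0, -4.16, -0.0]
[-21.2, 0.0, 33.7, -0.0, -4.16, -0.0]
[-18.7, 0.0, 35.2, -0.0, -4.16, -0.0]
[-16.1, 0.0, 36.4, -0.0, -4.16, -0.0]
[-13.4, 0.0, 37.5, -0.0, -4.16, -0.0]
[-10.7, 0.0, 38.4, -0.0, -4.16, -0.0]
[-7.9, 0.0, 39.1, -0.0, -4.16, -0.0]
[-5.0, -0.0, 39.5, -0.0, -4.16, -0.0]
[-2.1, -0.0, 39.8, -0.0, -4.16, -0.0]
[0.8, -0.0, 39.8, -0.0, -4.16, -0.0]
[3.7, -0.0, 39.7, -0.0, -4.16, -0.0]
[6.5, -0.0, 39.3, -0.0, -4.16, -0.0]
[9.4, -0.0, 38.7, -0.0, -4.16, -0.0]
[12.1, -0.0, 38.0, -0.0, -4.16, -0.0]
[14.9, -0.0, 37.0, -0.0, -4.16, -0.0]
```

move_arm(
  deltas=[-26, 0, 30, 0, -4.2, 0, -24, 0, 32, 0, -4.2, 0, -21, 0, 34, 0, -4.2, 0, -19, 0, 35, 0, -4.2, 0, -16, 0, 36, 0, -4.2, 0, -13, 0, 37.5, 0, -4.2, 0, -11, 0, 38, 0, -4.2, 0, -8, 0, 39, 0, -4.2, 0],
  claw=1,
)

```text
time: 0.77
tcp_pos: [0.3514, -0.3187, 0.2165]
eef_rot: [-1.573, 0.009, -0.669]
wrist_force: [1.5, -0.9, -0.1]
grip_width: 0.0871
```

Run:
```python
from h import *
plan([.526,-.0545,.2],-.103,8)
```

```text
t 0.77 pos [ 0.3514 -0.3187  0.2165] rot [-1.5733  0.0086 -0.6694] F [ 1.5  -0.91 -0.08] w 0.0871
[-3.4, 2.0, 39.5, -0.0, -4.06, -0.07]
[-0.6, 2.0, 39.6, -0.0, -4.06, -0.07]
[2.2, 2.0, 39.5, -0.0, -4.06, -0.07]
[5.0, 2.0, 39.3, -0.0, -4.06, -0.07]
[7.8, 2.0, 38.8, -0.0, -4.06, -0.07]
[10.5, 2.0, 38.2, -0.0, -4.06, -0.07]
[13.2, 2.0, 37.3, -0.0, -4.06, -0.07]
[15.8, 2.0, 36.3, -0.0, -4.06, -0.07]
```

move_arm(
  deltas=[-3, 2, 39.5, 0, -4, 0, -1, 2, 39.5, 0, -4, 0, 2, 2, 39.5, 0, -4, 0, 5, 2, 39, 0, -4, 0, 8, 2, 39, 0, -4, 0, 10, 2, 38, 0, -4, 0, 13, 2, 37, 0, -4, 0, 16, 2, 36, 0, -4, 0],
)

```text
time: 1.43
tcp_pos: [0.5266, -0.0387, 0.199]
eef_rot: [-1.571, 0.008, -0.084]
wrist_force: [0.2, -1.2, 0.0]
grip_width: 0.0869
```

Run:
```python
from h import *
plan([.526,-.0545,.18],-.103,3)
```

```text
t 1.43 pos [ 0.5266 -0.0387  0.199 ] rot [-1.5709  0.0081 -0.0836] F [ 0.2  -1.25  0.04] w 0.0869
[0.3, 6.3, -5.3, 0.0, 0.37, -0.15]
[0.3, 6.3, -5.3, 0.0, 0.37, -0.15]
[0.3, 6.3, -5.3, 0.0, 0.37, -0.15]
```

move_arm(
  deltas=[0, 0, -5, 0, 0.4, -0.2, 0, 0, -5, 0, 0.4, -0.2, 0, 0, -5, 0, 0.4, -0.2, 0, 0, 0, 0, 0, 0],
)

```text
time: 1.77
tcp_pos: [0.5273, -0.0438, 0.1972]
eef_rot: [-1.565, -0.001, -0.087]
wrist_force: [-0.1, -0.8, 0.5]
grip_width: 0.0872
```

Run:
```python
from h import *
plan([.526,-.0545,.065],-.103,6)
```

```text
t 1.77 pos [ 0.5273 -0.0438  0.1972] rot [-1.5654e+00 -9.0000e-04 -8.7400e-02] F [-0.1  -0.76  0.51] w 0.0872
[-0.1, 22.0, -1.9, -0.05, 0.15, 0.01]
[-0.1, 22.0, -1.9, -0.05, 0.15, 0.01]
[-0.1, 22.0, -1.9, -0.05, 0.15, 0.01]
[-0.0, 22.0, -1.9, -0.05, 0.15, 0.01]
[-0.0, 22.0, -1.8, -0.05, 0.15, 0.01]
[-0.0, 22.0, -1.8, -0.05, 0.15, 0.01]
```

move_arm(
  deltas=[0, 0, -12, -0.3, 0.9, 0, 0, 0, 0, 0, 0, 0, 0, 0, 0, 0, 0, 0],
)

```text
time: 2.02
tcp_pos: [0.5249, -0.0607, 0.1973]
eef_rot: [-1.573, -0.001, -0.111]
wrist_force: [0.3, 0.6, 1.1]
grip_width: 0.0872
```

Run:
```python
from h import *
plan([.526,-.0545,.065],-.103,5)
```

```text
t 2.02 pos [ 0.5249 -0.0607  0.1973] rot [-1.5729e+00 -6.0000e-04 -1.1130e-01] F [0.33 0.59 1.12] w 0.0872
[0.1, 26.5, 1.3, 0.02, -0.1, 0.01]
[0.1, 26.5, 1.3, 0.02, -0.1, 0.01]
[0.1, 26.5, 1.3, 0.02, -0.1, 0.01]
[0.1, 26.5, 1.3, 0.02, -0.1, 0.01]
[0.1, 26.5, 1.3, 0.02, -0.1, 0.01]
```

move_arm(
  deltas=[0, 0, 0, 0, 0, 0, 0, 0, 0, 0, 0, 0],
)

```text
time: 2.18
tcp_pos: [0.5245, -0.0625, 0.1974]
eef_rot: [-1.574, -0.001, -0.115]
wrist_force: [0.1, -0.5, -1.0]
grip_width: 0.0875
```

Run:
```python
from h import *
plan([.526,-.0545,.065],-.103,4)
```

```text
t 2.18 pos [ 0.5245 -0.0625  0.1974] rot [-1.5737e+00 -8.0000e-04 -1.1470e-01] F [ 0.05 -0.51 -0.98] w 0.0875
[0.1, 33.1, 2.1, 0.04, -0.17, 0.01]
[0.1, 33.1, 2.1, 0.04, -0.17, 0.01]
[0.1, 33.1, 2.1, 0.04, -0.17, 0.01]
[0.2, 33.1, 2.1, 0.04, -0.17, 0.01]
```

move_arm(
  deltas=[0, 15, 6, 0, -0.6, 0, 0, 15, 0, 0, 0, 0, 0, 15, 0, 0, 0, 0, 0, 10, 0, 0, 0, 0, 0, 5, 0, 0, 0, 0, 0, 0, 0, 0, 0, 0, 0, 0, 0, 0, 0, 0],
)

```text
time: 2.77
tcp_pos: [0.5262, -0.0569, 0.1367]
eef_rot: [-1.574, -0.004, -0.105]
wrist_force: [0.3, -1.1, 0.2]
grip_width: 0.0874
```

Run:
```python
from h import *
plan([.526,-.0545,.065],-.103,2)
```

```text
t 2.77 pos [ 0.5262 -0.0569  0.1367] rot [-1.5741 -0.0039 -0.1049] F [ 0.3  -1.1   0.24] w 0.0874
[-0.4, 35.9, 1.3, 0.1, -0.05, 0.11]
[-0.3, 35.9, 1.3, 0.1, -0.05, 0.11]
```

move_arm(
  deltas=[0, 15, 2, 0.2, 0, 0.2, 0, 15, 0, 0, 0, 0, 0, 15, 0, 0, 0, 0, 0, 15, 0, 0, 0, 0, 0, 10, 0, 0, 0, 0, 0, 0, 0, 0, 0, 0, 0, 0, 0, 0, 0, 0, 0, 0, 0, 0, 0, 0],
)

```text
time: 3.43
tcp_pos: [0.5295, -0.0548, 0.0654]
eef_rot: [-1.57, -0.006, -0.106]
wrist_force: [-0.4, 0.4, 0.6]
grip_width: 0.0873
```

Run:
```python
from h import *
plan([.526,-.0545,.065],-.103,1)
p,d=cap('top','t1'); p,d=cap('scene','s1')
```

```text
t 3.43 pos [ 0.5295 -0.0548  0.0654] rot [-1.57   -0.006  -0.1057] F [-0.44  0.35  0.62] w 0.0873
[-3.5, 0.4, -0.1, -0.04, -0.16, 0.34]
```

View pics/s1.png

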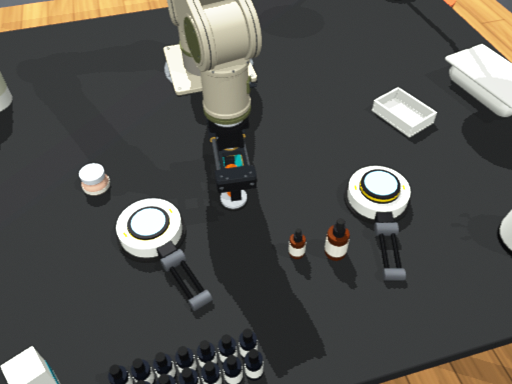

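The gripper straddles the orange handle at scene (234,175), with its foot visible at (234,198) and the turquoise one clear behind it. Next I correct 3.5 mm and close the fingers.

move_arm(
  deltas=[-3, 0, 0, 0, -0.2, 0.3, 0, 0, 0, 0, 0, 0, 0, 0, 0, 0, 0, 0],
)

```text
time: 3.78
tcp_pos: [0.5275, -0.0546, 0.0675]
eef_rot: [-1.571, -0.004, -0.102]
wrist_force: [-0.2, 0.9, 0.1]
grip_width: 0.087
```

move_arm(
  deltas=[0, 0, 0, 0, 0, 0, 0, 0, 0, 0, 0, 0, 0, 0, 0, 0, 0, 0, 0, 0, 0, 0, 0, 0, 0, 0, 0, 0, 0, 0, 0, 0, 0, 0, 0, 0, 0, 0, 0, 0, 0, 0],
  claw=-1,
)

```text
time: 4.37
tcp_pos: [0.528, -0.0548, 0.0683]
eef_rot: [-1.571, -0.005, -0.102]
wrist_force: [-0.1, 0.8, 0.2]
grip_width: 0.0481
```

Run:
```python
from h import *
plan([.526,-.0545,.165],-.103,4)
```

```text
t 4.37 pos [ 0.528  -0.0548  0.0683] rot [-1.5709 -0.0051 -0.1022] F [-0.14  0.77  0.2 ] w 0.0481
[-0.4, -24.2, 0.0, 0.0, 0.01, 0.07]
[-0.4, -24.2, 0.0, 0.0, 0.01, 0.07]
[-0.4, -24.2, 0.0, 0.0, 0.01, 0.07]
[-0.5, -24.2, 0.0, 0.0, 0.01, 0.07]
```

move_arm(
  deltas=[0, 0, 0, 0, 0, 0, 0, 0, 0, 0, 0, 0, 0, 0, 0, 0, 0, 0, 0, 0, 0, 0, 0, 0, 0, 0, 0, 0, 0, 0, 0, 0, 0, 0, 0, 0],
)

```text
time: 4.87
tcp_pos: [0.5275, -0.0547, 0.0679]
eef_rot: [-1.571, -0.004, -0.102]
wrist_force: [-0.3, -0.4, 0.2]
grip_width: 0.0275
```

move_arm(
  deltas=[0, 0, 0, 0, 0, 0, 0, 0, 0, 0, 0, 0],
)

```text
time: 5.03
tcp_pos: [0.5275, -0.0548, 0.0679]
eef_rot: [-1.571, -0.004, -0.102]
wrist_force: [0.5, 0.5, -0.3]
grip_width: 0.0275
```

move_arm(
  deltas=[0, -15, 0, 0, 0, 0, 0, -20, 0, 0, 0, 0, 0, -20, 0, 0, 0, 0, 0, -20, 0, 0, 0, 0, 0, -15, 0, 0, 0, 0, 0, -10, 0, 0, 0, 0, 0, 0, 0, 0, 0, 0, 0, 0, 0, 0, 0, 0],
)

```text
time: 5.7
tcp_pos: [0.5249, -0.0545, 0.1695]
eef_rot: [-1.57, 0.002, -0.102]
wrist_force: [0.4, 0.1, -2.1]
grip_width: 0.0271
```

Run:
```python
from h import *
plan([.611,.250,.17],.389,12)
p,d=cap('top','t2'); p,d=cap('scene','s2')
P=cloud('top',d)
cv2.imwrite('pics/s2c.png',cv2.resize(p[60:240,150:300,::-1],None,fx=3,fy=3,interpolation=2))
```

```text
t 5.7 pos [ 0.5249 -0.0545  0.1695] rot [-1.5703  0.0017 -0.1016] F [ 0.43  0.12 -2.15] w 0.0271
[4.6, -0.0, 26.0, -0.0, -2.34, -0.01]
[5.6, -0.0, 25.8, -0.0, -2.34, -0.01]
[6.7, -0.0, 25.5, -0.0, -2.34, -0.01]
[7.7, -0.0, 25.2, -0.0, -2.34, -0.01]
[8.7, -0.0, 24.9, -0.0, -2.34, -0.01]
[9.7, -0.0, 24.5, -0.0, -2.34, -0.01]
[10.7, -0.0, 24.1, -0.0, -2.34, -0.01]
[11.7, -0.0, 23.6, -0.0, -2.34, -0.01]
[12.7, -0.0, 23.1, -0.0, -2.34, -0.01]
[13.6, -0.0, 22.6, -0.0, -2.34, -0.01]
[14.5, -0.0, 22.0, -0.0, -2.34, -0.01]
[15.4, -0.0, 21.4, -0.0, -2.34, -0.01]
```

View pics/s2c.png

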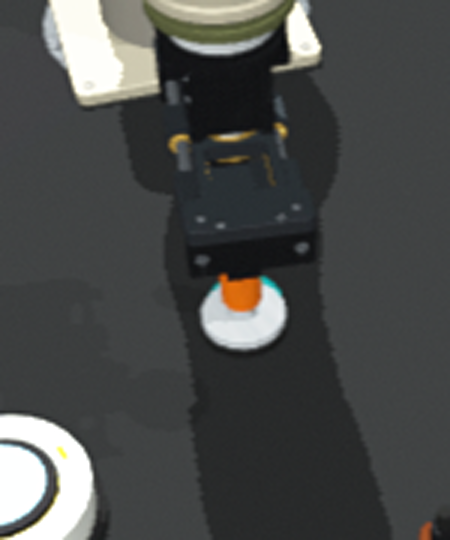

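The pusher hangs upright from the gripper, with its foot in the crop at (243,312), and the weight shows in the force (-2.1 N). Now I carry it to above the lens.

move_arm(
  deltas=[5, 0, 26, 0, -2.3, 0, 6, 0, 26, 0, -2.3, 0, 7, 0, 25.5, 0, -2.3, 0, 8, 0, 25, 0, -2.3, 0, 9, 0, 25, 0, -2.3, 0, 10, 0, 24.5, 0, -2.3, 0, 11, 0, 24, 0, -2.3, 0, 12, 0, 23.5, 0, -2.3, 0],
)

```text
time: 6.47
tcp_pos: [0.5831, 0.1469, 0.1577]
eef_rot: [-1.57, 0.017, 0.219]
wrist_force: [0.1, -1.2, -1.8]
grip_width: 0.0273
```

Run:
```python
from h import *
plan([.6105,.250,.17],.389,4)
```

```text
t 6.47 pos [0.5831 0.1469 0.1577] rot [-1.5704  0.0169  0.2186] F [ 0.13 -1.15 -1.77] w 0.0273
[12.2, -3.3, 23.7, -0.03, -2.44, -0.24]
[13.2, -3.2, 23.1, -0.03, -2.44, -0.24]
[14.2, -3.2, 22.5, -0.03, -2.44, -0.24]
[15.2, -3.1, 21.9, -0.03, -2.44, -0.24]
```

move_arm(
  deltas=[11, -6, 23, 0, -2.4, -0.5, 12, -4, 22, 0, -2.4, -0.3, 12, -4, 18, 0, -2, -0.3, 6, 0, 10, 0, -1, 0, 3, 0, 5, 0, 0, 0, 0, 0, 0, 0, 0, 0, 0, 0, 0, 0, 0, 0, 0, 0, 0, 0, 0, 0],
)

```text
time: 7.13
tcp_pos: [0.6004, 0.242, 0.1609]
eef_rot: [-1.565, 0.011, 0.368]
wrist_force: [-0.7, -0.1, -1.4]
grip_width: 0.0273
```

Run:
```python
from h import *
plan([.6105,.250,.155],.389,1)
```

```text
t 7.13 pos [0.6004 0.242  0.1609] rot [-1.565   0.0112  0.3679] F [-0.7  -0.13 -1.44] w 0.0273
[12.4, 5.8, 3.8, -0.34, -1.21, -0.64]
```

move_arm(
  deltas=[9, 3, 3, -0.3, -1, -0.6, 0, 0, 0, 0, 0, 0, 0, 0, 0, 0, 0, 0, 0, 0, 0, 0, 0, 0],
)

```text
time: 7.47
tcp_pos: [0.6095, 0.2438, 0.1571]
eef_rot: [-1.573, 0.0, 0.381]
wrist_force: [0.7, -0.4, -1.2]
grip_width: 0.0276
```

Run:
```python
from h import *
plan([.6105,.250,.155],.389,1)
p,d=cap('scene','s3');P=cloud('scene',d)
print(arm.sense()['tcp_pos'])
cv2.imwrite('pics/s3c.png',cv2.resize(p[80:260,300:450,::-1],None,fx=3,fy=3,interpolation=2))
```

```text
t 7.47 pos [0.6095 0.2438 0.1571] rot [-1.5734e+00  3.0000e-04  3.8080e-01] F [ 0.73 -0.36 -1.22] w 0.0276
[3.2, 2.1, 5.4, 0.15, -0.47, -0.02]
[0.60949363 0.24371641 0.15715903]
```

View pics/s3c.png

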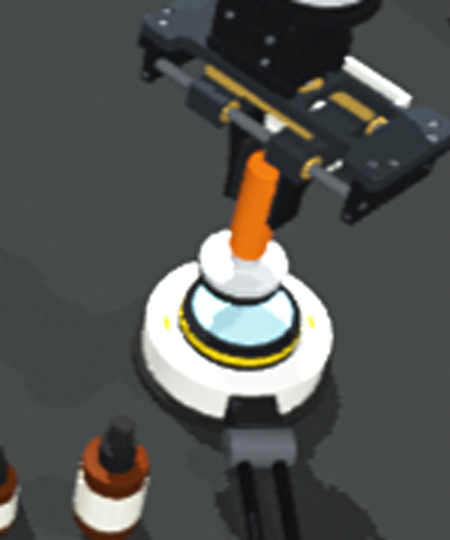

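The pusher's foot hangs over the lens (crop (245,265)), with the proud lens at (240,315) and its yellow line in view. I'll check the foot's position and tilt from the depth.

Run:
```python
from h import *
P=cloud('scene',np.load('pics/s3.npy'))
print(*reg(P,(.61,.244),.045,.075,.115))
k=(np.hypot(P[:,0]-.61,P[:,1]-.244)<.045)&(P[:,2]>.098)&(P[:,2]<.112);Q=P[k];A=np.c_[Q[:,:2]-[.61,.244],np.ones(len(Q))]
print(len(Q),np.linalg.lstsq(A,Q[:,2],rcond=None)[0])
```

```text
486 [0.6171 0.2371 0.1027] [0.5776 0.2132 0.088 ] [0.6377 0.2723 0.1137] [0.6083 0.2424] 0.031
385 [-0.04397991  0.01319493  0.104941  ]
```

move_arm(
  deltas=[2, 4, 7, 0, -0.5, 0, 0, 6, 0, 0, 0, 0, 0, 6, 0, 0, 0, 0, 0, 3, 0, 0, 0, 0, 0, 0, 0, 0, 0, 0, 0, 0, 0, 0, 0, 0],
)

```text
time: 8.02
tcp_pos: [0.6084, 0.2514, 0.1357]
eef_rot: [-1.574, 0.001, 0.39]
wrist_force: [0.0, 0.0, -1.9]
grip_width: 0.0272
```

Run:
```python
from h import *
plan([.6105,.250,.11],.389,1)
```

```text
t 8.02 pos [0.6084 0.2514 0.1357] rot [-1.5736e+00  9.0000e-04  3.9000e-01] F [ 0.03  0.02 -1.91] w 0.0272
[1.5, 25.7, -2.0, 0.16, 0.06, -0.05]
```

Within 2.5 mm of the axis, 13 mm above the lens. Pressing down.

move_arm(
  deltas=[1, 5, -1, 0.1, 0, 0, 0, 5, 0, 0, 0, 0, 0, 5, 0, 0, 0, 0, 0, 5, 0, 0, 0, 0],
)

```text
time: 8.35
tcp_pos: [0.6105, 0.251, 0.1159]
eef_rot: [-1.572, -0.001, 0.39]
wrist_force: [-0.1, -0.5, -1.9]
grip_width: 0.0275
```

move_arm(
  deltas=[0, 5, 0, 0, 0, 0, 0, 5, 0, 0, 0, 0],
)

```text
time: 8.52
tcp_pos: [0.6105, 0.2513, 0.1082]
eef_rot: [-1.572, -0.002, 0.389]
wrist_force: [-17.1, -11.0, 43.5]
grip_width: 0.0274
```

move_arm(
  deltas=[0, 0, 0, 0, 0, 0, 0, 0, 0, 0, 0, 0],
)

```text
time: 8.68
tcp_pos: [0.6105, 0.2515, 0.1093]
eef_rot: [-1.573, -0.003, 0.389]
wrist_force: [0.2, 0.2, -2.2]
grip_width: 0.027
```

move_arm(
  deltas=[0, -5, 0, 0, 0, 0, 0, -10, 0, 0, 0, 0, 0, -15, 0, 0, 0, 0, 0, -15, 0, 0, 0, 0, 0, -10, 0, 0, 0, 0, 0, -5, 0, 0, 0, 0, 0, 0, 0, 0, 0, 0],
)

```text
time: 9.27
tcp_pos: [0.6099, 0.251, 0.1716]
eef_rot: [-1.573, -0.0, 0.39]
wrist_force: [0.9, -0.5, -0.6]
grip_width: 0.0273
```

Run:
```python
from h import *
p,d=cap('scene','s4');P=cloud('scene',d)
s=arm.sense();print(s['tcp_pos'],s['eef_rot'],s['wrist_force'])
cv2.imwrite('pics/s4c.png',cv2.resize(p[80:260,300:450,::-1],None,fx=3,fy=3,interpolation=2))
print(*reg(P,(.62,.25),.04,.03,.06))
tz=s['tcp_pos'][2]-.0679
print(tz,*reg(P,s['tcp_pos'][:2],.045,tz,tz+.025))
```

```text
[0.6097185  0.2508614  0.17094644] [-1.57258480e+00  2.33064839e-04  3.89482377e-01] [-0.57333252  0.2583982  -1.62961834]
857 [0.6214 0.2491 0.0428] [0.5802 0.2105 0.0353] [0.659  0.2899 0.0479] [0.62   0.2501] 0.04
0.10304643704029796 488 [0.6183 0.2444 0.1194] [0.5799 0.2205 0.1057] [0.6395 0.2809 0.1279] [0.6095 0.2505] 0.0311
```

View pics/s4c.png

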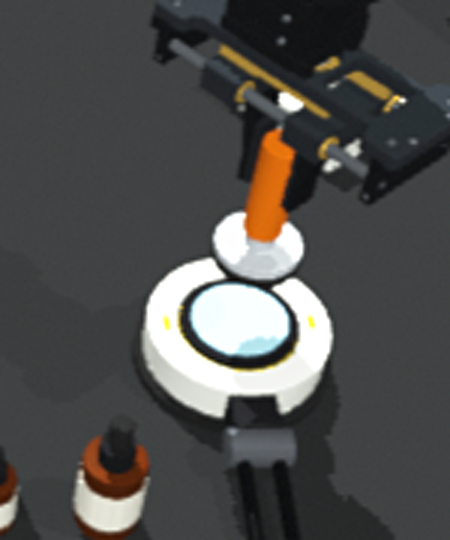

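The lens now reads 42.8 mm and its yellow line is gone, so it is home. The press was quick, though, so I'll put a short, gentle second press on the middle to be sure the held press lasted long enough.

move_arm(
  deltas=[0, 10, 0, 0, 0, 0, 0, 15, 0, 0, 0, 0, 0, 15, 0, 0, 0, 0, 0, 10, 0, 0, 0, 0, 0, 5, 0, 0, 0, 0, 0, 0, 0, 0, 0, 0, 0, 0, 0, 0, 0, 0],
)

```text
time: 9.9
tcp_pos: [0.6086, 0.25, 0.1082]
eef_rot: [-1.573, 0.004, 0.39]
wrist_force: [-1.7, -1.6, 7.3]
grip_width: 0.0272
```

move_arm(
  deltas=[0, 3, 0, 0, 0, 0],
)

```text
time: 9.98
tcp_pos: [0.609, 0.2503, 0.1078]
eef_rot: [-1.573, 0.002, 0.389]
wrist_force: [-13.8, -8.6, 40.6]
grip_width: 0.0274
```

move_arm(
  deltas=[0, 1, 0, 0, 0, 0],
)

```text
time: 10.07
tcp_pos: [0.6094, 0.2506, 0.1084]
eef_rot: [-1.574, 0.001, 0.389]
wrist_force: [-0.6, 0.9, -2.0]
grip_width: 0.0275
```

move_arm(
  deltas=[0, -5, 0, 0, 0, 0, 0, -10, 0, 0, 0, 0, 0, -15, 0, 0, 0, 0, 0, -15, 0, 0, 0, 0, 0, -10, 0, 0, 0, 0, 0, -5, 0, 0, 0, 0, 0, 0, 0, 0, 0, 0],
)

```text
time: 10.65
tcp_pos: [0.6091, 0.251, 0.1735]
eef_rot: [-1.573, 0.001, 0.39]
wrist_force: [0.1, -0.6, -2.1]
grip_width: 0.0272
```

Run:
```python
from h import *
plan([.53,.05,.165],.094,8)
```

```text
t 10.65 pos [0.6091 0.251  0.1735] rot [-1.5728e+00  1.2000e-03  3.8980e-01] F [ 0.1  -0.57 -2.1 ] w 0.0272
[-18.7, 1.1, -19.5, 0.02, 2.12, -0.01]
[-18.0, 1.1, -20.2, 0.02, 2.12, -0.01]
[-17.2, 1.1, -20.8, 0.02, 2.12, -0.01]
[-16.4, 1.1, -21.4, 0.02, 2.12, -0.01]
[-15.6, 1.1, -22.0, 0.02, 2.12, -0.01]
[-14.8, 1.1, -22.6, 0.02, 2.12, -0.01]
[-13.9, 1.1, -23.1, 0.02, 2.12, -0.01]
[-13.1, 1.1, -23.6, 0.02, 2.12, -0.01]
```

move_arm(
  deltas=[-19, 0, -19, 0, 2.1, 0, -18, 0, -20, 0, 2.1, 0, -17, 0, -21, 0, 2.1, 0, -16, 0, -21, 0, 2.1, 0, -16, 0, -22, 0, 2.1, 0, -15, 0, -22, 0, 2.1, 0, -10, 0, -15, 0, 1.5, 0, -5, 0, -8, 0, 0.5, 0],
)

```text
time: 11.32
tcp_pos: [0.5319, 0.0726, 0.1685]
eef_rot: [-1.57, 0.006, 0.128]
wrist_force: [0.2, 1.2, -1.6]
grip_width: 0.0273
```

move_arm(
  deltas=[0, 0, 0, 0, 0, 0, 0, 0, 0, 0, 0, 0, 0, 0, 0, 0, 0, 0],
)

```text
time: 11.57
tcp_pos: [0.5316, 0.0712, 0.168]
eef_rot: [-1.571, 0.007, 0.126]
wrist_force: [-0.3, 0.3, -2.8]
grip_width: 0.0271
```

Run:
```python
from h import *
s=arm.sense();plan(np.r_[s['tcp_pos'][:2],.07],s['eef_rot'][2],5)
p,d=cap('scene','s5');P=cloud('scene',d);s=arm.sense()
tz=s['tcp_pos'][2]-.0655
print(tz,*reg(P,s['tcp_pos'][:2],.045,tz-.005,tz+.025))
c=s['tcp_pos'][:2]
k=(np.hypot(P[:,0]-c[0],P[:,1]-c[1])<.045)&(abs(P[:,2]-tz-.016)<.007);Q=P[k];A=np.c_[Q[:,:2]-c,np.ones(len(Q))]
print(len(Q),np.linalg.lstsq(A,Q[:,2],rcond=None)[0])
```

```text
t 11.57 pos [0.5316 0.0712 0.168 ] rot [-1.5706  0.0067  0.1264] F [-0.33  0.29 -2.8 ] w 0.0271
[0.1, 19.6, -0.0, -0.0, -0.0, -0.08]
[0.1, 19.6, -0.0, -0.0, -0.0, -0.08]
[0.1, 19.6, -0.0, -0.0, -0.0, -0.08]
[0.1, 19.6, -0.0, -0.0, -0.0, -0.08]
[0.0, 19.6, -0.0, -0.0, -0.0, -0.08]
0.10253680742036506 469 [0.5412 0.0674 0.1162] [0.5019 0.0411 0.1021] [0.5617 0.1005 0.1272] [0.5319 0.0709] 0.0307
370 [-0.05935897  0.02053619  0.11879872]
```

View pics/s5.png

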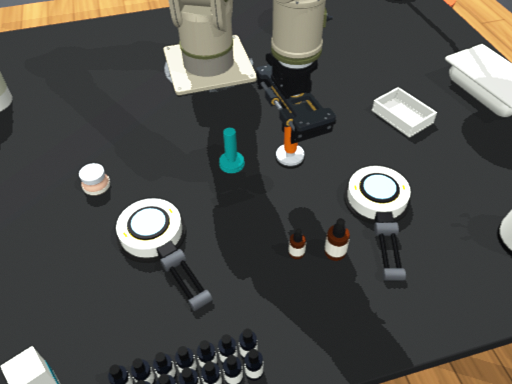

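The pusher hangs over bare desk at (290,155), and both bottles are still standing at (297,243) and (337,240). Lowering it now.

move_arm(
  deltas=[0, 10, 0, 0, 0, -0.4, 0, 20, 0, 0, 0, 0, 0, 20, 0, 0, 0, 0, 0, 15, 0, 0, 0, 0, 0, 10, 0, 0, 0, 0, 0, 5, 0, 0, 0, 0, 0, 0, 0, 0, 0, 0, 0, 0, 0, 0, 0, 0],
)

```text
time: 12.28
tcp_pos: [0.5346, 0.0835, 0.0859]
eef_rot: [-1.564, -0.005, 0.144]
wrist_force: [0.7, -0.5, -0.9]
grip_width: 0.0273
```

Run:
```python
from h import *
s=arm.sense();plan(np.r_[s['tcp_pos'][:2],.0655],s['eef_rot'][2],1)
```

```text
t 12.28 pos [0.5346 0.0835 0.0859] rot [-1.5638 -0.0048  0.1435] F [ 0.67 -0.47 -0.86] w 0.0273
[-0.1, 20.4, -0.1, -0.4, 0.0, 0.28]
```

move_arm(
  deltas=[0, 5, 0, -0.4, 0, 0.3, 0, 5, 0, 0, 0, 0, 0, 4, 0, 0, 0, 0, 0, 2, 0, 0, 0, 0, 0, 0, 0, 0, 0, 0, 0, 0, 0, 0, 0, 0],
)

```text
time: 12.78
tcp_pos: [0.5366, 0.0842, 0.0709]
eef_rot: [-1.572, -0.003, 0.144]
wrist_force: [-0.6, 0.3, -1.5]
grip_width: 0.0272
```

move_arm(
  deltas=[0, 2, 0, 0, 0, 0, 0, 2, 0, 0, 0, 0, 0, 0, 0, 0, 0, 0, 0, 0, 0, 0, 0, 0],
)

```text
time: 13.12
tcp_pos: [0.5368, 0.0839, 0.0669]
eef_rot: [-1.572, -0.004, 0.143]
wrist_force: [-0.2, 0.0, -2.3]
grip_width: 0.0273
```

move_arm(
  deltas=[0, 2, 0, 0, 0, 0, 0, 0, 0, 0, 0, 0, 0, 0, 0, 0, 0, 0],
)

```text
time: 13.37
tcp_pos: [0.5373, 0.0839, 0.0652]
eef_rot: [-1.572, -0.005, 0.143]
wrist_force: [-0.3, -0.4, -2.1]
grip_width: 0.0278
```

move_arm(
  deltas=[0, 2, 0, 0, 0, 0, 0, 0, 0, 0, 0, 0, 0, 0, 0, 0, 0, 0],
)

```text
time: 13.62
tcp_pos: [0.5382, 0.084, 0.0658]
eef_rot: [-1.574, -0.006, 0.143]
wrist_force: [0.1, 0.2, -1.8]
grip_width: 0.0277
```

move_arm(
  deltas=[0, 2, 0, 0, 0, 0],
)

```text
time: 13.7
tcp_pos: [0.5388, 0.0839, 0.0648]
eef_rot: [-1.574, -0.007, 0.143]
wrist_force: [-14.0, -2.6, 37.9]
grip_width: 0.0272
```

move_arm(
  deltas=[0, 1, 0, 0, 0, 0],
)

```text
time: 13.78
tcp_pos: [0.5387, 0.0839, 0.0649]
eef_rot: [-1.575, -0.007, 0.142]
wrist_force: [-9.8, -2.3, 20.7]
grip_width: 0.027
```

The foot is on the desk (upward force about 20 N at TCP z 0.065). I'll unload and open.

move_arm(
  deltas=[0, 0, 0, 0, 0, 0],
)

```text
time: 13.87
tcp_pos: [0.5386, 0.084, 0.0652]
eef_rot: [-1.575, -0.007, 0.142]
wrist_force: [-1.1, 0.4, -3.1]
grip_width: 0.027
```

move_arm(
  deltas=[0, 0, 0, 0, 0, 0, 0, 0, 0, 0, 0, 0, 0, 0, 0, 0, 0, 0, 0, 0, 0, 0, 0, 0, 0, 0, 0, 0, 0, 0, 0, 0, 0, 0, 0, 0, 0, 0, 0, 0, 0, 0],
  claw=1,
)

```text
time: 14.45
tcp_pos: [0.5387, 0.0841, 0.0643]
eef_rot: [-1.575, -0.007, 0.143]
wrist_force: [-0.2, -0.3, -0.4]
grip_width: 0.0662
```

move_arm(
  deltas=[0, 0, 0, 0, 0, 0, 0, 0, 0, 0, 0, 0, 0, 0, 0, 0, 0, 0, 0, 0, 0, 0, 0, 0],
)

```text
time: 14.78
tcp_pos: [0.5387, 0.0841, 0.0642]
eef_rot: [-1.575, -0.007, 0.142]
wrist_force: [0.3, 0.9, 0.6]
grip_width: 0.0858
```

Run:
```python
from h import *
p,d=cap('scene','s6');s=arm.sense();P=cloud('scene',d)
print(s['tcp_pos'],s['eef_rot'],s['wrist_force'],s['grip_width'])
print(*reg(P,s['tcp_pos'][:2],.045,.006,.022))
cv2.imwrite('pics/s6c.png',cv2.resize(p[60:240,220:370,::-1],None,fx=3,fy=3,interpolation=2))
```

```text
[0.53871876 0.08404517 0.06424038] [-1.57457409 -0.00704314  0.14246821] [-0.12989389  0.05914586 -0.20275348] 0.08607702069256694
315 [0.5478 0.077  0.0146] [0.5103 0.0537 0.0061] [0.5677 0.1132 0.0219] [0.5386 0.0835] 0.0307
```

View pics/s6c.png

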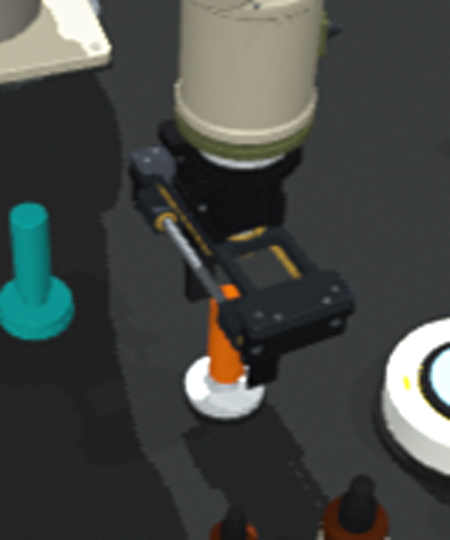

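The fingers are open and the pusher stands with its foot on the desk at crop (225,388). Now I raise straight up.

move_arm(
  deltas=[0, -8, 0, 0, 0, 0, 0, -12, 0, 0, 0, 0, 0, -15, 0, 0, 0, 0, 0, -20, 0, 0, 0, 0, 0, -25, 0, 0, 0, 0, 0, -25, 0, 0, 0, 0, 0, -15, 0, 0, 0, 0, 0, 0, 0, 0, 0, 0],
)

```text
time: 15.5
tcp_pos: [0.537, 0.0856, 0.196]
eef_rot: [-1.574, -0.008, 0.145]
wrist_force: [-0.1, -0.0, 0.3]
grip_width: 0.0871
```

move_arm(
  deltas=[-30, -15, 0, 0, 0, 0, -35, 0, 0, 0, 0, 0, -30, 0, 0, 0, 0, 0, -10, 0, 0, 0, 0, 0, 0, 0, 0, 0, 0, 0, 0, 0, 0, 0, 0, 0],
)

```text
time: 16.0
tcp_pos: [0.4295, 0.071, 0.2111]
eef_rot: [-1.571, -0.008, 0.145]
wrist_force: [-0.9, 0.0, -0.3]
grip_width: 0.0868
```

Run:
```python
from h import *
p,d=cap('scene','s7');s=arm.sense();P=cloud('scene',d)
print(s['tcp_pos'],s['wrist_force'],s['dq'].round(3))
print('handle top',*reg(P,(.5387,.084),.03,.098,.115))
print('foot',*reg(P,(.5387,.084),.045,.006,.022))
print('drop',*reg(P,(.695,.032),.025,.02,.1))
print('lens',*reg(P,(.611,.25),.036,.03,.07))
```

```text
[0.4297558  0.07122022 0.21111131] [0.2012265  0.59319805 0.66623654] [-0.008  0.034 -0.001 -0.018  0.008 -0.003 -0.004]
handle top 119 [0.5405 0.0837 0.1042] [0.5245 0.0702 0.0984] [0.5524 0.0979 0.1082] [0.5392 0.0836] 0.0149
foot 366 [0.5467 0.0808 0.0146] [0.5099 0.0547 0.006 ] [0.5686 0.1132 0.0213] [0.5401 0.0848] 0.0314
drop 334 [0.7021 0.032  0.0478] [0.6818 0.018  0.0203] [0.7133 0.0502 0.0801] [0.6968 0.035 ] 0.0172
lens 660 [0.6119 0.2495 0.0433] [0.5757 0.2142 0.0385] [0.6463 0.2849 0.0475] [0.611 0.25 ] 0.036
```

View pics/s7.png

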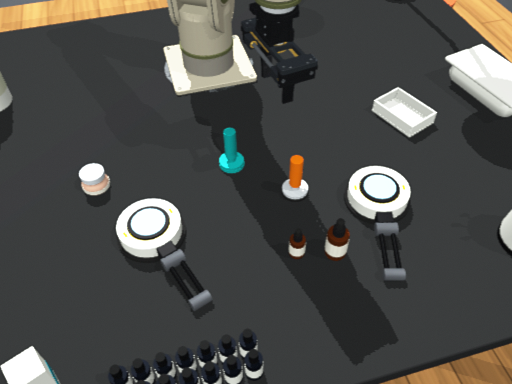

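The pusher stands upright and alone at (295,178). The lens at (379,188) is home at 43 mm, the dropper bottle at (297,243) has not moved, and the arm is clear. Handing in.

```bash
python3 -c "
from h import *
print(arm.finish_job())"
```

```text
the job is handed in; nothing more can be done
None
```

The job is handed in: the proud lens is home and the orange pusher stands upright, released, on bare desk at about (0.539, 0.084). I pressed the lens with the pusher's rubber foot, within about 2 mm of the lens axis.

**Final checks (depth image):**
- **Lens:** it reads 43 mm high, down from about 55 mm, and its yellow line no longer shows.
- **Pusher:** the handle top is at about 104 mm, within 2 mm of being over the foot's centre.
- **Dropper bottle:** it is upright and within 2 mm of where it started.
- **Robot:** it was clear of everything, with under 1 N on the wrist.

**What didn't go exactly to plan:**
- **Fast first press:** the lens went home so quickly that I never saw the 3 N hold in the readings. I pressed the home lens once more, held for about 0.1 s, as insurance. Wrist force peaked at about 44 N across the two presses.
- **Pusher slip:** the pusher slid about 2.5 mm up in the grip during pressing, and I allowed for that when setting it down. Contact with the desk briefly showed about 38 N.
- **Tilt estimate:** a rough depth fit of the foot while it was held suggested a lean of about 3 degrees. The final image shows the pusher standing straight.

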